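Slip test on the tilting drying board

ROBOT

A 7-joint arm with a two-finger parallel gripper is mounted at the origin on the work surface. World frame = base frame: x ahead of the robot, y to its left, z up, the work surface at z = 0. Lengths are in m, angles in degrees, forces in N, time in s.
With the tool pointing down it reaches from about 0.4 to 0.85 m from the base axis. Payload 6.9 kg.
Tool frame: the origin (TCP) lies midway between the tips of the shut fingers; the grasp point (between the pads) lies bot.grip_point_offset behind it (bot.grip_point_offset is the distance from the TCP to the grasp point, in m); z points along the fingers, y is the line along which they close (so a half turn about z gives the same grasp; the last joint's range is limited). The gripper opens to 85 mm and grips with 20 to 120 N. Pads are 22 mm wide; open, the fingers measure 114 mm over their backs; the gripper's body (76 mm by 85 mm) begins 54 mm behind the grasp point. The pads swing forward as they close: fully open they stand 13 mm farther back than shut.
Start: joints at [-67.065, 29.078, -13.613, 85.955, 7.202, 65.827, -8.869], TCP at [0.182, 0.598, 0.231] pointing down, gripper open.
Joint ranges: [-176.47, 176.47], [-13.61, 117.27], [-81.72, 77.17], [0.22, 143.17], [-87.28, 267.28], [10, 112.55], [-165.47, 165.47]. Speed limits (degrees/s): [136.94, 136.94, 180, 180, 180, 180, 180].

INTERFACE

Orientations are given as [roll, pitch, yaw] about the fixed x, y, z axes, in that order (R = Rz(yaw) Ry(pitch) Rx(roll)).
In Python, from station import bot gives the robot as it stands.
- The arm moves only by the shell command python3 -m crank 'ROWS' [OPENING]. ROWS is JSON, a list of rows, each an object with "translation": the shift along the tool's x, y, z in units of 60 mm (1.0 is 60 mm), a list of three; "angular": the turn, a rotation vector about the tool's x, y, z in units of 6 degrees (1.0 is 6 degrees), a list of three. A call has 1 to 12 rows; each row shifts and turns the commanded pose from where the row before left it, along the tool's axes as they then stand; what a row does not reach is not made up. A row lasts 1/8 s, in which the tool goes at most 62.5 mm and 10.7 degrees, less where a joint would pass 70% of its speed; a pose out of reach is approached as far as the arm can. A call is refused whole if a number of a shift passes 1 or a number of a turn 1, either way. A call with a gripper value outside its range is refused whole. OPENING is the closure, from -1 (fully open) to 1 (shut), set as the call begins (- or left out, the last holds). The fingers move at their own pace and stop on an object; the grip force is fixed at half the most. Time passes only in rows, so rows that do not move let the fingers close. It gives the time, the measured TCP pose, the force, the opening and the grip force at its end, in the units of the state.
- bot.observe(): the state, without advancing time (a new reading comes with each control period).
- bot.snapshot(name): name is "scene" or "top"; returns a dict with "img" (480x640x3 uint8, red, green, blue), "fx", "fy", "cx", "cy" (pixels), "k1" (the pictures are not rectified: a ray, as slopes to the right and down, at radius r is drawn at 1 + k1 r^2 times it, then the intrinsics apply), "T" (4x4, takes a point from camera to world coordinates). Camera axes: x right, y down, z forward; pixel columns grow to the right and rows downward; lengths in m; the calibration is good to about 2 mm. A picture is of the moment at which its call begins. There is no depth.
- bot.job_done(): hands the job in; it is judged then, once.
The state is a dict: "clock": time; "joint_positions": joint angles; "qd": joint speeds; "tau": joint torques, N m; "tool_pos": TCP position; "tcp_rot": TCP orientation; "force": force on the tool from outside, world axes, zero at the start; "ft_torque": the same for the moment, N m; "gripper_width": finger opening in m; "grasp_force": force on a finger pad.
Only numpy, scipy, OpenCV 4.12 (cv2) and the standard library are available. Lean on these libraries where they do the work, as an engineer would, in place of code of your own. Each camera call takes 0.05 s, during which the arm holds its last target. There are 200 camera calls.

TASK

Set the brass spindle adapter upright on the empty white mark at the end of the tilting board away from the fence, and let go. Then push the board's red lever gently (light, slow pressure, no clamping or knocking) until the adapter just starts to slide by itself; stop there and hold that angle while it slides down to the fence, then let go of the lever and leave the board tilted as it is. The blue-footed puck, which grips a little better, must stay on its yellow mark, and nothing else on the table may be disturbed.

Things in the scene. Friction and masses are not known exactly. Their poses are not given: they have to be found in the camera images.
- board: Wooden tilting board on a stiff, damped hinge; stays at any angle it is left. Origin on the hinge axis under its middle, 115 mm above the table. x: along the hinge (always level); y: down the slide towards the fence; z: out of its face. Starts level; the fence end (+y) can only go down, up to 0.75 rad. Plate 150 (x) by 210 mm (y), top face at z = 20 mm.
- white_mark (a point): Centre of the empty white mark, 44 by 52 mm, on the board's face; at x = 42, y = -70, z = 20 mm in the board's axes. The adapter's slip angle differs each time, between 0.2 and 0.5 rad; the puck slips 0.07 to 0.13 rad later.
- yellow_mark (a point): Centre of the yellow mark of the same size under the puck; at x = -42, y = -70, z = 20 mm in the board's axes.
- fence (a point): Middle of the foot of the fence's inner face, at x = 0, y = 75, z = 20 mm in the board's axes. The fence is a dark strip across the whole board, 12 mm high and 12 mm thick.
- lever_top (a point): Centre of the top of the red lever, a flat upright paddle fixed to the board, 20 mm clear of the plate: 40 mm wide (x), 10 mm thick (y); this point is at x = -115, y = 0, z = 116 mm in the board's axes. Pushing it towards +y lowers the fence end. The hinge resists with 0.5 N m (6 N at 80 mm above the axis) plus 2 N m per rad/s, so quick pushes need much more; keep below 20 N.
- adapter: Brass 45-rpm spindle adapter, an upright plain cylinder 38 mm in diameter and 30 mm tall, about 0.12 kg. Starts on the table at the left or right of the vise (the blue squeegee lies on the other side). Origin at the centre of its underside, z up its axis. Its foot is slippery (friction on the board 0.21 to 0.51, unknown).
- puck: Black puck with a blue rubber foot, upright cylinder 40 mm in diameter and 28 mm tall, standing on the yellow mark. Origin at the centre of its underside. Its foot grips about 1.35 times as well as the adapter's; it must stay on its mark.
- squeegee: Blue rubber squeegee lying flat, about 140 mm long (x, handle to -x) by 85 mm wide and 22 mm tall; origin under its middle. Bystander.
- record: White polystyrene 7-inch record lying flat, 175 mm across, 4 mm thick; origin under its centre. Bystander.
- comb: Tortoiseshell comb lying flat, 130 mm long (y), 38 mm wide, 6 mm thick; origin under its middle. Bystander.
- bottle: Amber bottle standing, 60 mm across, 160 mm tall; origin at the centre of its foot. Bystander.
- brush: Small brush lying on the table; origin under its middle. Bystander.

How it is judged (in metres and radians):
On the way, in this order (a step that is already met when the one before it is completed fails the run):
1. the adapter stands, let go and at rest, on the white mark while the board is still nearly level (x of adapter in the frame of board between 0.017 and 0.067 m and y of adapter in the frame of board between -0.096 and -0.044 m and z of adapter in the frame of board between 0.012 and 0.026 m and contact force between the fingers and adapter below 0.2 N and angle between adapter's own z axis and vertical below 0.15 rad and linear speed of adapter below 0.02 m/s and angle between board's own z axis and vertical below 0.12 rad), for 0.2 s.
2. the board is tilted and the adapter, untouched, slides off its mark down the board (x of adapter in the frame of board between -0.08 and 0.08 m and z of adapter in the frame of board between 0.005 and 0.032 m and y of adapter in the frame of board between -0.035 and 0.075 m and contact force between the fingers and adapter below 0.2 N and angle between board's own z axis and vertical above 0.18 rad), for 0.05 s.
3. the angle is held and the adapter has come to rest at the fence (y of adapter in the frame of board between 0.046 and 0.075 m and x of adapter in the frame of board between -0 and 0.075 m and z of adapter in the frame of board between 0.01 and 0.03 m and angular speed of board below 0.05 rad/s and linear speed of adapter below 0.02 m/s and angle between board's own z axis and vertical above 0.18 rad), for 0.3 s.
At the end, for the whole second after the job is handed in: The adapter stands on the board within 10 mm of the fence, on its own side of the board, at rest; the board is still tilted (more than 0.18 rad) and still; the puck is still on its yellow mark (centre within 25 mm along and 20 mm across) (y of adapter in the frame of board between 0.046 and 0.075 m and x of adapter in the frame of board between -0 and 0.075 m and z of adapter in the frame of board between 0.01 and 0.03 m and y of puck in the frame of board between -0.095 and -0.045 m and x of puck in the frame of board between -0.062 and -0.022 m and z of puck in the frame of board between 0.012 and 0.028 m and angle between board's own z axis and vertical above 0.18 rad and angular speed of board below 0.03 rad/s and linear speed of each of adapter, puck below 0.02 m/s); the robot touches nothing.
It fails at once if the board or its lever is pushed, squeezed or knocked with more than 20 N (contact force between any of the fingers, the arm and board above 20 N).
It fails at once if the puck leaves its yellow mark (its centre more than 25 mm off along the board or 20 mm across it, or lifted) (not (y of puck in the frame of board between -0.095 and -0.045 m and x of puck in the frame of board between -0.062 and -0.022 m and z of puck in the frame of board between 0.012 and 0.028 m)).
It fails at once if the adapter is touched while it is on the board below its mark, instead of sliding by itself (x of adapter in the frame of board between -0.08 and 0.08 m and z of adapter in the frame of board between 0.005 and 0.032 m and y of adapter in the frame of board between -0.035 and 0.1 m and contact force between the fingers and adapter above 0.5 N).
It fails at once if the board is turned on (faster than 0.15 rad/s) while the adapter is sliding down (x of adapter in the frame of board between -0.08 and 0.08 m and z of adapter in the frame of board between 0.005 and 0.032 m and y of adapter in the frame of board between -0.01 and 0.045 m and angular speed of board above 0.15 rad/s).
It fails at once if the squeegee, record, comb, brush or bottle is moved more than 30 mm (distance of any of squeegee, record, comb, brush, bottle from where it was at the start of the episode above 0.03 m).
It also fails if it takes over 72 s, if anything falls off the work surface, if the arm or the gripper's body presses on something with over 40 N, if the wrist force passes 120 N, or if a joint passes its speed limit or range.

## Working session

There is one attempt and no reset: what is moved stays moved. The work goes in short steps, Python scripts to look and compute and a shell command to move; the robot and the scene stay as the last step left them, time stands still between calls to the robot, and variables do not carry over. Pictures are saved under pics/ and viewed, at most 10 in all, crops included, and the job is handed in when it is done.

```bash
ls; mkdir -p pics; python3 - <<'E'
from station import bot
import cv2
for n in("scene","top"):
    s=bot.snapshot(n); cv2.imwrite(f"pics/{n}0.png",s["img"][:,:,::-1]); print(n,{k:v for k,v in s.items() if k!="img"})
print(bot.observe(),bot.grip_point_offset)
E
```

```text
pics
scene {'fx': 542.7396074524834, 'fy': 542.7396074524834, 'cx': 312.4168809134789, 'cy': 239.17197896383925, 'k1': -0.010111804947508398, 'T': array([[-0.41397279,  0.74710871, -0.52005298,  1.17146266],
       [ 0.91027568,  0.34287857, -0.23201828,  0.24241976],
       [ 0.00497215, -0.56944083, -0.82201728,  1.03072539],
       [ 0.        ,  0.        ,  0.        ,  1.        ]])}
top {'fx': 606.3402879154744, 'fy': 606.3402879154744, 'cx': 322.6533471392169, 'cy': 245.90137394020869, 'k1': -0.1563091282190585, 'T': array([[-0.00534244, -0.99534427,  0.09623538,  0.50401701],
       [-0.99992445,  0.00425196, -0.01153295,  0.01382059],
       [ 0.01107007, -0.09628973, -0.99529179,  1.44302987],
       [ 0.        ,  0.        ,  0.        ,  1.        ]])}
{'clock': 0.1, 'joint_positions': array([-67.06467024,  29.12190723, -13.60893328,  86.00185825,
         7.20173594,  65.82642403,  -8.86983803]), 'qd': array([ 0.07932922, -0.08564459, -0.03899272, -0.24831393,  0.01598328,
        0.00893934,  0.03956364]), 'tau': array([-5.74665246e-03, -6.21825385e+01, -2.19512008e+00, -2.50203234e+01,
        1.25319816e-02,  7.74713466e-03,  1.61106857e-05]), 'tool_pos': array([0.18153687, 0.59759711, 0.23051013]), 'tcp_rot': array([-1.79908494e+02,  1.33336559e-03,  1.63108801e+02]), 'force': array([0.22949533, 0.47187383, 0.65957251]), 'ft_torque': array([-0.008668  , -0.00634654,  0.01026295]), 'grasp_force': 0.0, 'gripper_width': 0.08532609738562213} 0.0187
```

View pics/scene0.png

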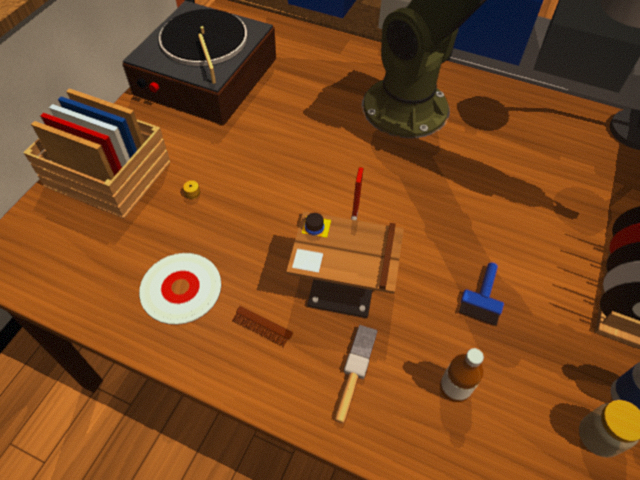

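View pics/top0.png

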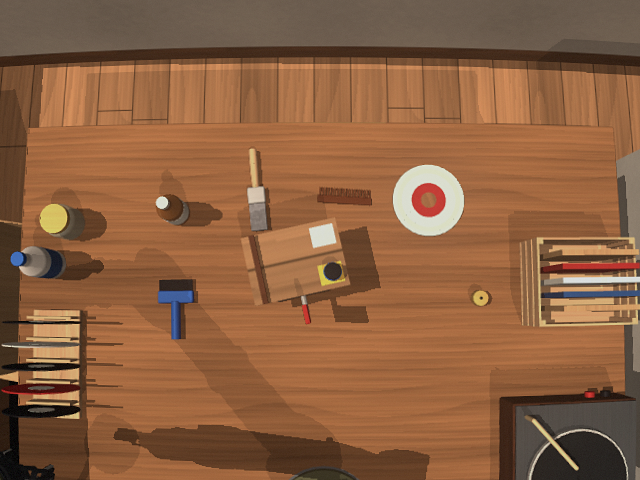

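The pictures show the level board near the middle of the table, with the white mark at top (322,236), puck (332,271), fence to the left and lever top (307,320). The adapter is at top (481,297) / scene (190,189), and the squeegee is on the other side.

```bash
cat > h.py <<'E'
import numpy as np, cv2
from scipy.optimize import least_squares
from scipy.spatial.transform import Rotation as R
from station import bot
def K(s): return np.array([[s["fx"],0,s["cx"]],[0,s["fy"],s["cy"]],[0,0,1]]), np.array([s["k1"],0,0,0,0.])
def proj(s,P):
    Ti=np.linalg.inv(s["T"]); k,d=K(s)
    return cv2.projectPoints(np.atleast_2d(P).astype(float),cv2.Rodrigues(Ti[:3,:3])[0],Ti[:3,3],k,d)[0][:,0]
def plane(s,uv,z):
    k,d=K(s); n=cv2.undistortPoints(np.array([[uv]],float),k,d)[0,0]
    r=s["T"][:3,:3]@[*n,1]; o=s["T"][:3,3]; return o+r*(z-o[2])/r[2]
def blob(s,lo,hi,box):
    "centroid of HSV blob in box x0,y0,x1,y1"
    x0,y0,x1,y1=box; h=cv2.cvtColor(s["img"],cv2.COLOR_RGB2HSV)[y0:y1,x0:x1]
    m=cv2.inRange(h,np.array(lo),np.array(hi)); n,l,st,c=cv2.connectedComponentsWithStats(m)
    i=1+np.argmax(st[1:,4]); return c[i]+[x0,y0],st[i,4],st[i,:4]+[x0,y0,0,0]
def Rb(yaw,tilt): return R.from_euler('z',yaw)*R.from_euler('x',-tilt)
E
python3 - <<'E'
from h import *
t=bot.snapshot("top"); s=bot.snapshot("scene")
wt=blob(t,(0,0,170),(180,60,255),(295,215,350,255)); ws=blob(s,(0,0,170),(180,70,255),(280,240,335,280))
rt=blob(t,(0,170,80),(6,255,255),(290,285,320,335)); rs=blob(s,(0,170,80),(6,255,255),(340,160,370,225))
at=blob(t,(20,100,80),(35,255,255),(465,280,500,315)); as_=blob(s,(18,140,80),(35,255,255),(175,170,210,210))
print(wt,ws,rt,rs,at,as_,sep="\n")
def f(p):
    r=[]
    M=Rb(p[2],0).as_matrix()
    for c,w in((t,wt),(s,ws)):
        r+=list(proj(c,M@[.042,-.07,.02]+[p[0],p[1],.115])[0]-w[0])
    return r
# yaw from lever too: paddle visible centroid approx
M=lambda p:Rb(p[2],0).as_matrix()
# plate corners seen in top: (337,218)->x+.075,y-.105 ; (351,287)
def g(p):
    c=[[.075,-.105,.02],[-.075,-.105,.02]]
    return f(p)+list(.5*(proj(t,np.array(c)@M(p).T+[p[0],p[1],.115])-[[336,219],[351,288]]).ravel())
q=least_squares(g,[.5,0,.2]); print(q.x,np.degrees(q.x[2]),q.fun)
p=q.x
for n,b in dict(white=[.042,-.07,.02],yellow=[-.042,-.07,.02],lever=[-.115,0,.116]).items():
    P=M(p)@b+[p[0],p[1],.115]; print(n,P,proj(t,P),proj(s,P))
print("adapter",plane(t,at[0],.025),plane(s,as_[0],.022))
cv2.imwrite("pics/crop1.png",cv2.resize(t["img"][200:345,220:370,::-1],None,fx=4,fy=4,interpolation=cv2.INTER_CUBIC))
E
```

```text
(array([322.15843621, 235.11728395]), np.int32(486), array([309, 223,  27,  25]))
(array([307.41165049, 260.13009709]), np.int32(515), array([293, 249,  30,  23]))
(array([305.82653061, 313.78571429]), np.int32(98), array([302, 305,   9,  19]))
(array([357.352657  , 190.31884058]), np.int32(207), array([353, 168,  10,  48]))
(array([479.11363636, 298.36363636]), np.int32(132), array([473, 292,  14,  14]))
(array([191.15384615, 188.0625    ]), np.int32(208), array([183, 180,  16,  18]))
[0.5981312  0.06018813 0.19471951] 11.15660584387153 [-0.00870434  0.52092753 -0.49913203 -0.83836706 -0.55734881 -0.63336799
 -1.08646885 -1.34840418]
white [ 6.52881879e-01 -3.62374864e-04  1.35000000e-01] [[322.14973188 235.63821149]] [[306.91251846 259.29173002]]
yellow [ 0.57046931 -0.01661565  0.135     ] [[329.87851286 273.54299546]] [[316.6001835  225.58465976]]
lever [0.48530447 0.03793662 0.231     ] [[303.84659436 313.9476299 ]] [[360.42862715 174.0829596 ]]
adapter [ 0.51490816 -0.37195635  0.025     ] [ 0.51874838 -0.37087015  0.022     ]
```

View pics/crop1.png

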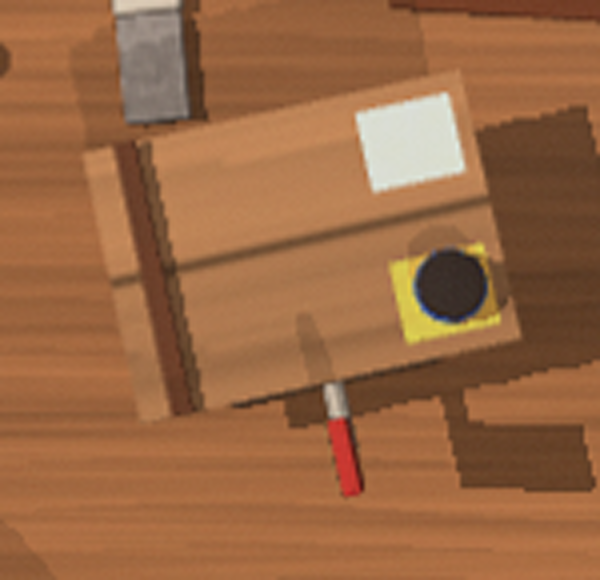

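```bash
python3 - <<'E'
from h import *
t=bot.snapshot("top"); s=bot.snapshot("scene")
B=np.array([[.075,-.105,.02],[-.075,-.105,.02],[-.075,.105,.02],[.075,.105,.02],[.042,-.07,.02],[-.135,0,.116],[-.095,0,.116]])
U=np.array([[335,218],[350.2,284.6],[255.5,305],[241,238.8],[322.2,235.1],[308,323.3],[304.8,305.3]])
def g(p):
    m=Rb(p[2],0).as_matrix(); w=lambda b:np.atleast_2d(b)@m.T+[p[0],p[1],.115]
    return np.r_[(proj(t,w(B))-U).ravel(),(proj(s,w([.042,-.07,.02]))-[307.4,260.1]).ravel()]
q=least_squares(g,[.5,0,.2],loss='soft_l1'); p=q.x; print(p,np.degrees(p[2]),q.fun.round(1))
m=Rb(p[2],0).as_matrix()
for n,b in dict(white=[.042,-.07,.02],lever=[-.115,0,.116],pushface=[-.115,-.005,.1]).items(): print(n,m@b+[p[0],p[1],.115])
E
```

```text
[0.597144   0.05823145 0.21844582] 12.516023351392569 [-0.3 -0.8  0.1 -0.1 -0.3  1.  -0.4 -0.4  0.2  0.3  0.4  0.7 -0.8 -1.
 -0.9 -0.8]
white [ 0.65331577 -0.0010031   0.135     ]
lever [0.48487693 0.03330949 0.231     ]
pushface [0.48596049 0.02842832 0.215     ]
```

```bash
python3 -m crank '[{"translation":[0,0,-1],"angular":[0,0,1]},{"translation":[0,0,-1],"angular":[0,0,1]},{"translation":[0,0,0],"angular":[0,0,1]},{"translation":[0,0,0],"angular":[0,0,1]},{"translation":[0,0,0],"angular":[0,0,1]},{"translation":[0,0,0],"angular":[0,0,1]},{"translation":[0,0,0],"angular":[0,0,1]},{"translation":[0,0,0],"angular":[0,0,1]},{"translation":[0,0,0],"angular":[0,0,1]},{"translation":[0,0,0],"angular":[0,0,1]},{"translation":[0,0,0],"angular":[0,0,1]},{"translation":[0,0,0],"angular":[0,0,1]}]'
cat > go.py <<'E'
# python3 go.py x y z [yaw]: shift to a goal in tool axes and units, no turn first; and turn
import sys; from h import *
g=np.array(list(map(float,sys.argv[1:4]))); o=bot.observe(); r=R.from_euler('xyz',o["tcp_rot"],degrees=True)
print("t",round(o["clock"],2),"pos",o["tool_pos"].round(4),"rot",o["tcp_rot"].round(1),"F",o["force"].round(1),"w",round(o["gripper_width"],4))
print("shift units",(r.inv().apply(g-o["tool_pos"])/.06).round(2))
if len(sys.argv)>4:
    e=r.inv()*R.from_euler('xyz',[180,0,float(sys.argv[4])],degrees=True); print("turn units",(np.degrees(e.as_rotvec())/6).round(2))
print("q",o["joint_positions"].round(0))
E
python3 go.py 0.43 0.28 0.35 12.5
```

```text
clock: 1.8
tool_pos: [0.1815, 0.598, 0.3512]
tcp_rot: [-180.0, 0.0, 90.9]
force: [0.2, -0.8, -0.1]
gripper_width: 0.0852
grasp_force: 0.0
t 1.8 pos [0.1815 0.598  0.3512] rot [-180.     0.    90.9] F [ 0.2 -0.8 -0.1] w 0.0852
shift units [-5.37  4.06  0.02]
turn units [ 0.    0.   13.07]
q [-77.  25.   3.  73.  -1.  82. -73.]
```

```bash
python3 -m crank '[{"translation":[-0.77,0.58,0],"angular":[0,0,0]},{"translation":[-0.77,0.58,0],"angular":[0,0,0]},{"translation":[-0.77,0.58,0],"angular":[0,0,0]},{"translation":[-0.77,0.58,0],"angular":[0,0,0]},{"translation":[-0.77,0.58,0],"angular":[0,0,0]},{"translation":[-0.77,0.58,0],"angular":[0,0,0]},{"translation":[-0.77,0.58,0],"angular":[0,0,0]},{"translation":[-0.9,0.12,0],"angular":[0,0,0]},{"translation":[-0.9,0.12,0],"angular":[0,0,0]},{"translation":[-0.9,0.12,0],"angular":[0,0,0]},{"translation":[-0.9,0.12,0],"angular":[0,0,0]},{"translation":[-0.9,0.12,0],"angular":[0,0,0]}]' >/dev/null; python3 go.py 0.517 -0.371 0.35 12.5
```

```text
t 3.3 pos [0.4726 0.0085 0.3515] rot [180.   -0.   91.1] F [ 0.3  0.6 -0.2] w 0.0857
shift units [-6.34  0.62  0.02]
turn units [ 0.000e+00 -1.000e-02  1.311e+01]
q [-21.  11.  21.  95.  -4.  74.   2.]
```

```bash
python3 -m crank '[{"translation":[-0.9,0.09,0],"angular":[0,0,0]},{"translation":[-0.9,0.09,0],"angular":[0,0,0]},{"translation":[-0.9,0.09,0],"angular":[0,0,0]},{"translation":[-0.9,0.09,0],"angular":[0,0,0]},{"translation":[-0.9,0.09,0],"angular":[0,0,0]},{"translation":[-0.9,0.09,0],"angular":[0,0,0]},{"translation":[-0.9,0.09,0],"angular":[0,0,0]},{"translation":[0,0,0],"angular":[0,0,1]},{"translation":[0,0,0],"angular":[0,0,1]},{"translation":[0,0,0],"angular":[0,0,1]},{"translation":[0,0,0],"angular":[0,0,1]},{"translation":[0,0,0],"angular":[0,0,1]}]' >/dev/null
python3 -m crank '[{"translation":[0,0,0.5],"angular":[0,0,1]},{"translation":[0,0,0.5],"angular":[0,0,1]},{"translation":[0,0,0.5],"angular":[0,0,1]},{"translation":[0,0,0.5],"angular":[0,0,1]},{"translation":[0,0,0.5],"angular":[0,0,1]},{"translation":[0,0,0.5],"angular":[0,0,1]},{"translation":[0,0,0.5],"angular":[0,0,1]},{"translation":[0,0,0.5],"angular":[0,0,1]},{"translation":[0,0,0],"angular":[0,0,0]}]' >/dev/null
python3 go.py 0.517 -0.371 0.1 12.5
python3 - <<'E'
from h import *
t=bot.snapshot("top");s=bot.snapshot("scene")
o=bot.observe()["tool_pos"]; print(proj(t,o),proj(s,o))
a=cv2.resize(t["img"][230:350,420:540,::-1],(400,400)); b=cv2.resize(s["img"][110:230,130:250,::-1],(400,400))
cv2.imwrite("pics/c2.png",np.hstack([a,b]))
E
```

```text
t 5.92 pos [ 0.517  -0.3656  0.109 ] rot [-179.8    0.2   13.2] F [0.  0.3 0.6] w 0.0849
shift units [-0.02  0.09  0.15]
turn units [-0.03  0.03  0.11]
q [  9.  43.  42.  94. -33.  57. -14.]
[[487.4403333  296.58320565]] [[185.6204084  162.78882325]]
```

View pics/c2.png

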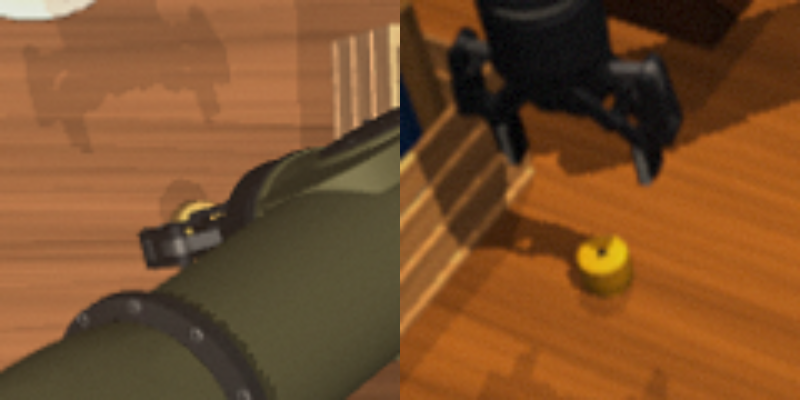

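The open gripper is centred above the adapter, which shows at (600,262) in the right-hand crop, and the crate is clear of the fingers. Descending and gripping.

```bash
python3 -m crank '[{"translation":[-0.02,0.09,0],"angular":[0,0,0.1]},{"translation":[0,0,0.5],"angular":[0,0,0]},{"translation":[0,0,0.5],"angular":[0,0,0]},{"translation":[0,0,0.4],"angular":[0,0,0]},{"translation":[0,0,0.33],"angular":[0,0,0]},{"translation":[0,0,0],"angular":[0,0,0]}]'; python3 -m crank '[{"translation":[0,0,0],"angular":[0,0,0]},{"translation":[0,0,0],"angular":[0,0,0]},{"translation":[0,0,0],"angular":[0,0,0]},{"translation":[0,0,0],"angular":[0,0,0]},{"translation":[0,0,0],"angular":[0,0,0]},{"translation":[0,0,0],"angular":[0,0,0]}]' 1;python3 go.py 0.6533 -0.001 0.25 12.5
```

```text
clock: 6.78
tool_pos: [0.5175, -0.3724, 0.0068]
tcp_rot: [-179.9, 0.0, 12.5]
force: [-0.1, 0.4, 2.1]
gripper_width: 0.0852
grasp_force: 0.0
clock: 7.52
tool_pos: [0.5183, -0.3731, 0.0087]
tcp_rot: [179.9, -0.1, 12.5]
force: [-0.6, 1.4, 5.5]
gripper_width: 0.0359
grasp_force: 59.7
t 7.53 pos [ 0.5183 -0.3731  0.0087] rot [ 1.799e+02 -1.000e-01  1.250e+01] F [-0.6  1.4  5.5] w 0.0359
shift units [ 3.55 -5.56 -4.02]
turn units [ 0.01 -0.01  0.  ]
q [ 13.  49.  37.  98. -39.  47.  -9.]
```

```bash
python3 -m crank '[{"translation":[0,0,-0.5],"angular":[0,0,0]},{"translation":[0,0,-1],"angular":[0,0,0]},{"translation":[0,0,-1],"angular":[0,0,0]},{"translation":[0,0,-1],"angular":[0,0,0]},{"translation":[0.5,-0.8,-0.52],"angular":[0,0,0]},{"translation":[0.5,-0.8,0],"angular":[0,0,0]},{"translation":[0.5,-0.8,0],"angular":[0,0,0]},{"translation":[0.5,-0.8,0],"angular":[0,0,0]},{"translation":[0.5,-0.8,0],"angular":[0,0,0]},{"translation":[0.5,-0.8,0],"angular":[0,0,0]},{"translation":[0.5,-0.8,0],"angular":[0,0,0]},{"translation":[0,0,0],"angular":[0,0,0]}]';python3 go.py 0.6533 -0.001 0.144 12.5
python3 - <<'E'
from h import *
t=bot.snapshot("top");s=bot.snapshot("scene")
o=bot.observe()["tool_pos"]; print(proj(t,o),proj(s,o))
a=cv2.resize(t["img"][190:310,260:380,::-1],(400,400)); b=cv2.resize(s["img"][150:270,240:360,::-1],(400,400))
cv2.imwrite("pics/c3.png",np.hstack([a,b]))
E
```

```text
clock: 9.02
tool_pos: [0.6506, 0.0063, 0.2464]
tcp_rot: [-179.8, 0.0, 13.1]
force: [0.1, -0.9, -0.9]
gripper_width: 0.0359
grasp_force: 60.3
t 9.03 pos [0.6506 0.0063 0.2464] rot [-179.8    0.    13.1] F [ 0.1 -0.9 -0.9] w 0.0359
shift units [0.02 0.13 1.71]
turn units [-0.03  0.    0.09]
q [-28.  38.  49.  81. -29.  75. -54.]
[[322.77219284 231.09055698]] [[307.53930039 223.82513873]]
```

View pics/c3.png

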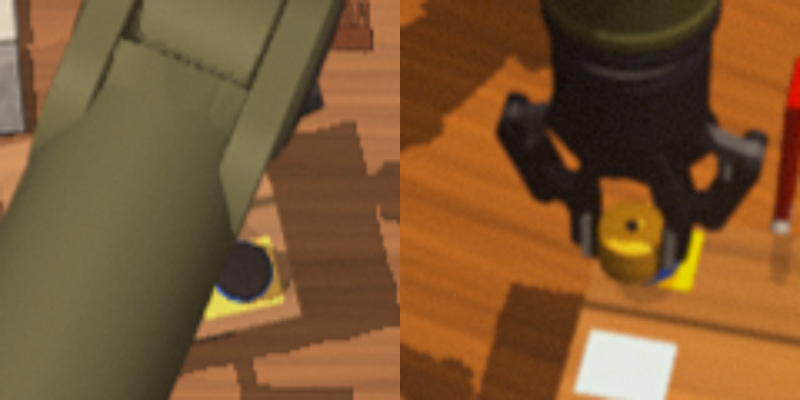

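The adapter is held upright between the fingers, with its top centre at scene (309.6,216.6). The white mark is free and the puck is untouched.

```bash
python3 - <<'E'
from h import *
s=bot.snapshot("scene"); o=bot.observe()["tool_pos"]; P=plane(s,(309.6,216.6),o[2]-.0087+.03); print(P-o, R.from_euler('z',-12.8,degrees=True).apply(P-o))
E
python3 -m crank '[{"translation":[0.02,0.13,0.4],"angular":[0,0,0.1]},{"translation":[0,0,0.4],"angular":[0,0,0]},{"translation":[0,0,0.35],"angular":[0,0,0]},{"translation":[0,0,0.2],"angular":[0,0,0]},{"translation":[0,0,0.15],"angular":[0,0,0]},{"translation":[0,0,0],"angular":[0,0,0]},{"translation":[0,0,0],"angular":[0,0,0]}]'; python3 go.py 0.6533 -0.001 0.1435
```

```text
[-0.00117405  0.00486164  0.0213    ] [-6.77902134e-05  5.00093209e-03  2.13000000e-02]
clock: 10.05
tool_pos: [0.6526, -0.0085, 0.1584]
tcp_rot: [180.0, -0.1, 11.9]
force: [0.2, 0.2, -0.7]
gripper_width: 0.0358
grasp_force: 60.3
t 10.05 pos [ 0.6526 -0.0085  0.1584] rot [ 1.80e+02 -1.00e-01  1.19e+01] F [ 0.2  0.2 -0.7] w 0.0358
shift units [ 0.04 -0.12  0.25]
q [-26.  42.  47.  88. -33.  65. -51.]
```

```bash
python3 -m crank '[{"translation":[0.04,-0.1,0.08],"angular":[0,0,0]},{"translation":[0,0,0.05],"angular":[0,0,0]},{"translation":[0,0,0.04],"angular":[0,0,0]},{"translation":[0,0,0.03],"angular":[0,0,0]},{"translation":[0,0,0],"angular":[0,0,0]},{"translation":[0,0,0],"angular":[0,0,0]}]'; python3 go.py 0.6533 -0.001 0.1435
```

```text
clock: 10.8
tool_pos: [0.6534, -0.002, 0.1457]
tcp_rot: [180.0, -0.0, 11.9]
force: [0.3, -1.4, -0.9]
gripper_width: 0.0363
grasp_force: 60.3
t 10.8 pos [ 0.6534 -0.002   0.1457] rot [180.   -0.   11.9] F [ 0.3 -1.4 -0.9] w 0.0363
shift units [ 0.   -0.02  0.04]
q [-27.  43.  47.  88. -34.  63. -51.]
```

```bash
python3 -m crank '[{"translation":[0,0,0.02],"angular":[0,0,0]},{"translation":[0,0,0],"angular":[0,0,0]},{"translation":[0,0,0],"angular":[0,0,0]}]';python3 -m crank '[{"translation":[0,0,0.015],"angular":[0,0,0]},{"translation":[0,0,0],"angular":[0,0,0]},{"translation":[0,0,0],"angular":[0,0,0]}]'
```

```text
clock: 11.18
tool_pos: [0.6534, -0.0019, 0.1445]
tcp_rot: [180.0, 0.0, 11.9]
force: [0.3, 1.0, -2.1]
gripper_width: 0.0361
grasp_force: 60.3
clock: 11.55
tool_pos: [0.6534, -0.0019, 0.1437]
tcp_rot: [180.0, -0.0, 11.9]
force: [-0.4, 0.5, 0.4]
gripper_width: 0.0361
grasp_force: 60.5
```

```bash
python3 -m crank '[{"translation":[0,0,0.015],"angular":[0,0,0]},{"translation":[0,0,0],"angular":[0,0,0]},{"translation":[0,0,0],"angular":[0,0,0]}]';python3 -m crank '[{"translation":[0,0,0.015],"angular":[0,0,0]},{"translation":[0,0,0],"angular":[0,0,0]},{"translation":[0,0,0],"angular":[0,0,0]}]'
```

```text
clock: 11.92
tool_pos: [0.6535, -0.002, 0.1433]
tcp_rot: [180.0, -0.0, 11.9]
force: [-1.1, 0.3, 6.0]
gripper_width: 0.0361
grasp_force: 60.8
clock: 12.3
tool_pos: [0.6536, -0.0022, 0.1426]
tcp_rot: [180.0, -0.1, 11.9]
force: [-1.2, -0.3, 5.4]
gripper_width: 0.0362
grasp_force: 61.0
```

```bash
python3 -m crank '[{"translation":[0,0,0],"angular":[0,0,0]},{"translation":[0,0,0],"angular":[0,0,0]},{"translation":[0,0,0],"angular":[0,0,0]},{"translation":[0,0,0],"angular":[0,0,0]}]' -1; python3 -m crank '[{"translation":[0,0,-0.3],"angular":[0,0,0]},{"translation":[0,0,-0.6],"angular":[0,0,0]},{"translation":[0,0,-1],"angular":[0,0,0]},{"translation":[0,0,-1],"angular":[0,0,0]},{"translation":[0,0,-0.6],"angular":[0,0,0]},{"translation":[0,0,0],"angular":[0,0,0]}]'; python3 go.py 0.45 -0.07 0.35
python3 - <<'E'
from h import *
s=bot.snapshot("scene")
cv2.imwrite("pics/c4.png",cv2.resize(s["img"][140:320,260:440,::-1],(540,540)))
E
```

```text
clock: 12.8
tool_pos: [0.6534, -0.0018, 0.1416]
tcp_rot: [180.0, 0.0, 11.9]
force: [0.9, -0.9, -0.8]
gripper_width: 0.0853
grasp_force: 0.0
clock: 13.55
tool_pos: [0.6541, -0.0032, 0.3566]
tcp_rot: [179.9, -0.4, 11.9]
force: [0.2, -0.3, -0.4]
gripper_width: 0.0855
grasp_force: 0.0
t 13.55 pos [ 0.6541 -0.0032  0.3566] rot [179.9  -0.4  11.9] F [ 0.2 -0.3 -0.4] w 0.0855
shift units [-3.56  0.39  0.09]
q [-27.  35.  51.  68. -27.  88. -58.]
```

View pics/c4.png

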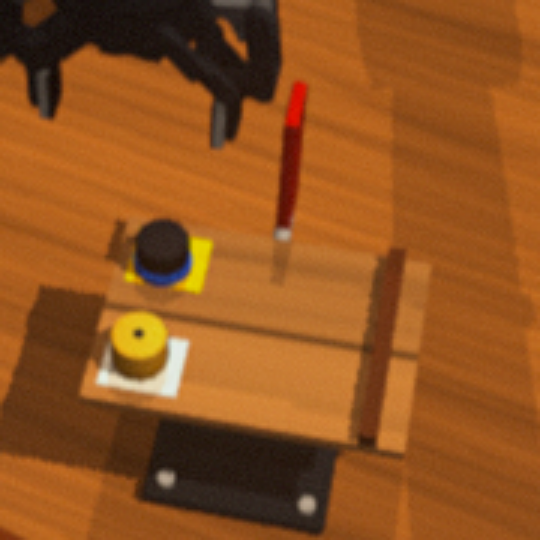

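The adapter stands upright on the white mark at crop (138,345). The puck sits on the yellow mark and the lever is free.

```bash
cat > look.py <<'E'
import sys; from h import *
O=np.array([.597144,.05823,.115]); YAW=.21845
s=bot.snapshot("scene"); o=bot.observe(); P=proj
m,na,_=blob(s,(18,140,60),(35,255,255),(270,200,400,330)) if 0 else (None,0,0)
h=cv2.cvtColor(s["img"],cv2.COLOR_RGB2HSV)
red=blob(s,(0,170,60),(6,255,255),(335,150,420,225)); 
ye=cv2.inRange(h,np.array((16,150,40)),np.array((32,255,255))); ye[:, :280]=0; ye[:,410:]=0; ye[:190]=0; ye[310:]=0
n,l,st,c=cv2.connectedComponentsWithStats(ye); cs=[(c[i].round(1),st[i,4]) for i in range(1,n) if st[i,4]>30]
b=R.from_euler('z',-YAW).apply(o["tool_pos"]-O)
print("t",round(o["clock"],2),"tcp in board0",b.round(4),"F",R.from_euler('z',-YAW).apply(o["force"]).round(1),"red",red[0].round(1),red[1],red[2],"yel",cs)
if len(sys.argv)>1: cv2.imwrite(sys.argv[1],cv2.resize(s["img"][140:320,260:440,::-1],(540,540)))
E
python3 look.py; python3 go.py 0.498 -0.0253 0.357 12.5
```

```text
t 13.65 tcp in board0 [ 0.0417 -0.071   0.2373] F [-0.1 -0.1 -0.2] red [356.8 190.3] 229 [353 167   9  49] yel [(array([325.2, 228.1]), np.int32(159)), (array([303.6, 230.2]), np.int32(44)), (array([306. , 253.8]), np.int32(366))]
t 13.65 pos [ 0.6532 -0.002   0.3523] rot [180.   -0.   11.9] F [-0.1 -0.1 -0.2] w 0.0855
shift units [-2.61 -0.15 -0.08]
turn units [ 0.   -0.01 -0.1 ]
q [-27.  35.  51.  69. -27.  88. -58.]
```

```bash
python3 -m crank '[{"translation":[-0.65,-0.04,0],"angular":[0,0,-0.1]},{"translation":[-0.65,-0.04,0],"angular":[0,0,0]},{"translation":[-0.65,-0.04,0],"angular":[0,0,0]},{"translation":[-0.65,-0.04,0],"angular":[0,0,0]},{"translation":[0,0,0],"angular":[0,0,0]},{"translation":[0,0,0],"angular":[0,0,0]}]' 1; python3 -m crank '[{"translation":[0,0,0.5],"angular":[0,0,0]},{"translation":[0,0,0.5],"angular":[0,0,0]},{"translation":[0,0,0.5],"angular":[0,0,0]},{"translation":[0,0,0.5],"angular":[0,0,0]},{"translation":[0,0,0.45],"angular":[0,0,0]},{"translation":[0,0,0],"angular":[0,0,0]},{"translation":[0,0,0],"angular":[0,0,0]}]'; python3 go.py 0.498 -0.0253 0.205 12.5; python3 look.py pics/c5.png
```

```text
clock: 14.4
tool_pos: [0.4991, -0.0251, 0.3513]
tcp_rot: [-180.0, 0.0, 12.6]
force: [0.6, 0.2, -0.0]
gripper_width: 0.0001
grasp_force: 0.0
clock: 15.28
tool_pos: [0.4998, -0.0261, 0.2052]
tcp_rot: [179.9, -0.0, 12.5]
force: [-0.5, -0.4, 0.3]
gripper_width: -0.0002
grasp_force: 0.0
t 15.28 pos [ 0.4998 -0.0261  0.2052] rot [179.9  -0.   12.5] F [-0.5 -0.4  0.3] w -0.0002
shift units [-0.03 -0.02  0.  ]
turn units [ 0.01 -0.    0.  ]
q [-35.  27.  52. 107. -25.  58. -50.]
t 15.32 tcp in board0 [-0.1133 -0.0613  0.0905] F [-0.1 -0.3 -0.3] red [356.8 190.2] 235 [353 167   9  49] yel [(array([325.1, 228. ]), np.int32(148)), (array([303.6, 231.2]), np.int32(38)), (array([305.9, 254.2]), np.int32(363))]
```

View pics/c5.png

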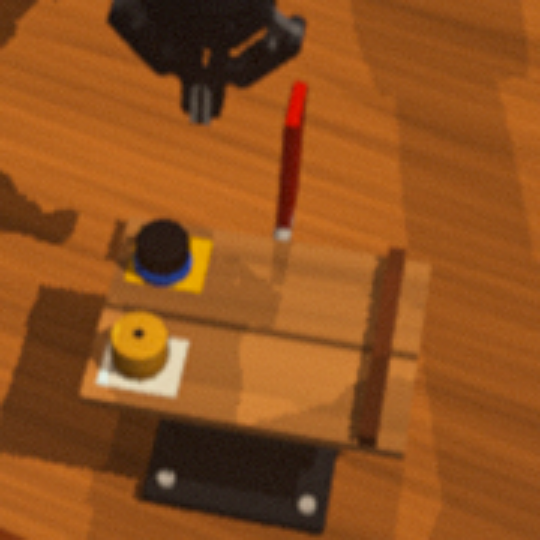

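Shut fingers stand beside the lever (red top at crop (298,90)), with their knuckles above the lever's top. I'll approach the lever, then creep.

```bash
python3 -m crank '[{"translation":[0,-0.2,-0.08],"angular":[0,0,0]},{"translation":[0,-0.2,0],"angular":[0,0,0]},{"translation":[0,-0.1,0],"angular":[0,0,0]},{"translation":[0,0,0],"angular":[0,0,0]}]'; python3 -m crank '[{"translation":[0,-0.025,0],"angular":[0,0,0]},{"translation":[0,-0.025,0],"angular":[0,0,0]},{"translation":[0,-0.025,0],"angular":[0,0,0]},{"translation":[0,-0.025,0],"angular":[0,0,0]}]';python3 look.py
```

```text
clock: 15.82
tool_pos: [0.4923, 0.0044, 0.2096]
tcp_rot: [-180.0, -0.0, 12.6]
force: [0.0, -0.4, 0.3]
gripper_width: 0.0004
grasp_force: 0.0
clock: 16.32
tool_pos: [0.4912, 0.0093, 0.2095]
tcp_rot: [180.0, 0.0, 12.5]
force: [0.5, 0.1, 0.4]
gripper_width: -0.0001
grasp_force: 0.0
t 16.38 tcp in board0 [-0.1141 -0.0246  0.0945] F [-0.  -0.2 -0.2] red [356.7 191.3] 219 [353 170   9  46] yel [(array([325.2, 227.7]), np.int32(153)), (array([303.7, 230.5]), np.int32(44)), (array([306. , 253.9]), np.int32(366))]
```

```bash
for i in 1 ; do python3 -m crank '[{"translation":[0,-0.02,0],"angular":[0,0,0]},{"translation":[0,-0.02,0],"angular":[0,0,0]},{"translation":[0,-0.02,0],"angular":[0,0,0]},{"translation":[0,-0.02,0],"angular":[0,0,0]}]' >/dev/null;python3 look.py; python3 -m crank '[{"translation":[0,-0.02,0],"angular":[0,0,0]},{"translation":[0,-0.02,0],"angular":[0,0,0]},{"translation":[0,-0.02,0],"angular":[0,0,0]},{"translation":[0,-0.02,0],"angular":[0,0,0]}]'>/dev/null;python3 look.py; done
```

```text
t 16.93 tcp in board0 [-0.1141 -0.0197  0.0945] F [-0.4 -0.4 -0.3] red [356.6 191.2] 221 [353 169   9  47] yel [(array([325.3, 227.7]), np.int32(157)), (array([303.6, 230.2]), np.int32(44)), (array([305.8, 254. ]), np.int32(367))]
t 17.48 tcp in board0 [-0.1141 -0.0169  0.0947] F [ 0.3 -6.6 -1.3] red [357.  190.7] 211 [353 169   9  47] yel [(array([325.3, 227.8]), np.int32(154)), (array([303.6, 230.4]), np.int32(45)), (array([306.2, 253.6]), np.int32(365))]
```

```bash
python3 -m crank '[{"translation":[0,-0.02,0],"angular":[0,0,0]},{"translation":[0,-0.02,0],"angular":[0,0,0]},{"translation":[0,-0.02,0],"angular":[0,0,0]},{"translation":[0,-0.02,0],"angular":[0,0,0]}]' >/dev/null;python3 look.py; python3 -m crank '[{"translation":[0,-0.02,0],"angular":[0,0,0]},{"translation":[0,-0.02,0],"angular":[0,0,0]},{"translation":[0,-0.02,0],"angular":[0,0,0]},{"translation":[0,-0.02,0],"angular":[0,0,0]}]'>/dev/null;python3 look.py
```

```text
t 18.02 tcp in board0 [-0.1141 -0.0124  0.0948] F [-0.3 -6.8 -1.1] red [358.3 190.7] 189 [353 170  12  46] yel [(array([304.7, 225.8]), np.int32(66)), (array([325.7, 227.5]), np.int32(146)), (array([307.1, 252.9]), np.int32(369))]
t 18.57 tcp in board0 [-0.1141 -0.0077  0.0948] F [-0.6 -5.9 -0.9] red [359.8 190.8] 181 [353 170  14  46] yel [(array([305.3, 224. ]), np.int32(68)), (array([326.2, 227.1]), np.int32(149)), (array([307.9, 252.3]), np.int32(371))]
```

```bash
cat > look.py <<'E'
import sys; from h import *
from scipy.optimize import brentq
O=np.array([.597144,.05823,.115]); YAW=.21845
s=bot.snapshot("scene"); o=bot.observe()
h=cv2.cvtColor(s["img"],cv2.COLOR_RGB2HSV)
ye=cv2.inRange(h,np.array((16,150,40)),np.array((32,255,255))); ye[:, :280]=0; ye[:,410:]=0; ye[:190]=0; ye[310:]=0
n,l,st,c=cv2.connectedComponentsWithStats(ye); i=1+np.argmax(st[1:,4])
b=R.from_euler('z',-YAW).apply(o["tool_pos"]-O)
th=float(sys.argv[1]) if len(sys.argv)>1 and sys.argv[1][0]!='p' else brentq(lambda a:-.005/np.cos(a)+b[2]*np.tan(a)-b[1]-.0125,-.2,.8)
sol=lambda th,uv:least_squares(lambda p:proj(s,Rb(YAW,th).apply([p[0],p[1],.038])+O)[0]-uv,[.04,-.07]).x
print("t",round(o["clock"],2),"tcp b0",b.round(4),"F",R.from_euler('z',-YAW).apply(o["force"]).round(1),"tilt",round(th,3),"adapter mm",(1e3*sol(th,c[i])).round(1),"ref",(1e3*sol(0,[305.95,254])).round(1),"px",c[i].round(1))
# puck: blue foot + dark
bl=cv2.inRange(h,np.array((105,120,30)),np.array((130,255,255))); bl[:,:290]=0; bl[:,345:]=0; bl[:190]=0; bl[245:]=0
m=cv2.moments(bl,True); print("blue foot px",round(m['m10']/max(m['m00'],1),1),round(m['m01']/max(m['m00'],1),1),int(m['m00']))
if sys.argv[-1].startswith("pics"): cv2.imwrite(sys.argv[-1],cv2.resize(s["img"][140:320,260:440,::-1],(540,540)))
E
python3 look.py;  python3 -m crank '[{"translation":[0,-0.02,0],"angular":[0,0,0]},{"translation":[0,-0.02,0],"angular":[0,0,0]},{"translation":[0,-0.02,0],"angular":[0,0,0]},{"translation":[0,-0.02,0],"angular":[0,0,0]}]'>/dev/null;python3 look.py
```

```text
t 18.62 tcp b0 [-0.1141 -0.0076  0.0948] F [ 0.2 -6.3 -0.9] tilt 0.104 adapter mm [ 41.2 -71.6] ref [ 41.5 -71.2] px [308.  252.2]
blue foot px 314.9 229.3 50
t 19.18 tcp b0 [-0.1141 -0.0029  0.0946] F [ 1.6 -7.  -3.5] tilt 0.154 adapter mm [ 41.3 -72. ] ref [ 41.5 -71.2] px [309.  251.4]
blue foot px 315.3 228.5 50
```

```bash
python3 -m crank '[{"translation":[0,-0.01,0],"angular":[0,0,0]},{"translation":[0,-0.01,0],"angular":[0,0,0]},{"translation":[0,-0.01,0],"angular":[0,0,0]},{"translation":[0,-0.01,0],"angular":[0,0,0]}]'>/dev/null;python3 look.py;python3 -m crank '[{"translation":[0,-0.01,0],"angular":[0,0,0]},{"translation":[0,-0.01,0],"angular":[0,0,0]},{"translation":[0,-0.01,0],"angular":[0,0,0]},{"translation":[0,-0.01,0],"angular":[0,0,0]}]'>/dev/null;python3 look.py
```

```text
t 19.73 tcp b0 [-0.1141 -0.0004  0.0945] F [ 0.7 -6.6 -4.3] tilt 0.18 adapter mm [ 41.3 -72.1] ref [ 41.5 -71.2] px [309.5 251. ]
blue foot px 315.3 228.0 50
t 20.27 tcp b0 [-0.1142  0.002   0.0945] F [ 0.7 -5.8 -3.4] tilt 0.205 adapter mm [ 41.5 -72.1] ref [ 41.5 -71.2] px [310.1 250.8]
blue foot px 315.2 227.4 47
```

```bash
python3 -m crank '[{"translation":[0,-0.01,0],"angular":[0,0,0]},{"translation":[0,-0.01,0],"angular":[0,0,0]},{"translation":[0,-0.01,0],"angular":[0,0,0]}]'>/dev/null;python3 look.py
```

```text
t 20.7 tcp b0 [-0.1142  0.0038  0.0945] F [-0.2 -7.3 -3.9] tilt 0.223 adapter mm [ 41.6 -72.1] ref [ 41.5 -71.2] px [310.7 250.6]
blue foot px 315.4 227.4 47
```

```bash
python3 -m crank '[{"translation":[0,-0.01,0],"angular":[0,0,0]},{"translation":[0,-0.01,0],"angular":[0,0,0]},{"translation":[0,-0.01,0],"angular":[0,0,0]}]'>/dev/null;python3 look.py
```

```text
t 21.12 tcp b0 [-0.1142  0.0056  0.0945] F [ 0.6 -7.2 -4.3] tilt 0.241 adapter mm [ 42.  -72.4] ref [ 41.5 -71.2] px [310.9 250.5]
blue foot px 316.0 227.0 51
```

```bash
echo 'sys.exit(int(sol(th,c[i])[1]>-.0705))' >> look.py
python3 -m crank '[{"translation":[0,-0.01,0],"angular":[0,0,0]},{"translation":[0,-0.01,0],"angular":[0,0,0]}]'>/dev/null;python3 look.py && python3 -m crank '[{"translation":[0,-0.01,0],"angular":[0,0,0]},{"translation":[0,-0.01,0],"angular":[0,0,0]}]'>/dev/null && python3 look.py && python3 -m crank '[{"translation":[0,-0.01,0],"angular":[0,0,0]},{"translation":[0,-0.01,0],"angular":[0,0,0]}]'>/dev/null && python3 look.py &&  python3 -m crank '[{"translation":[0,-0.01,0],"angular":[0,0,0]},{"translation":[0,-0.01,0],"angular":[0,0,0]}]'>/dev/null && python3 look.py
```

```text
t 21.43 tcp b0 [-0.1143  0.0068  0.0945] F [ 0.6 -6.4 -3.5] tilt 0.254 adapter mm [ 41.6 -72.3] ref [ 41.5 -71.2] px [311.4 250.2]
blue foot px 316.5 226.9 51
t 21.73 tcp b0 [-0.1143  0.008   0.0945] F [-0.2 -6.  -4.4] tilt 0.266 adapter mm [ 41.6 -72.6] ref [ 41.5 -71.2] px [311.6 250. ]
blue foot px 316.2 226.7 49
t 22.02 tcp b0 [-0.1143  0.0092  0.0945] F [ 0.4 -7.2 -3.6] tilt 0.277 adapter mm [ 41.9 -72.7] ref [ 41.5 -71.2] px [311.9 250. ]
blue foot px 316.4 226.4 50
t 22.32 tcp b0 [-0.1143  0.0104  0.0945] F [-0.2 -6.7 -4.1] tilt 0.289 adapter mm [ 41.7 -72.7] ref [ 41.5 -71.2] px [312.2 249.7]
blue foot px 316.5 225.9 54
```

```bash
python3 -m crank '[{"translation":[0,-0.01,0],"angular":[0,0,0]},{"translation":[0,-0.01,0],"angular":[0,0,0]}]'>/dev/null;python3 look.py && python3 -m crank '[{"translation":[0,-0.01,0],"angular":[0,0,0]},{"translation":[0,-0.01,0],"angular":[0,0,0]}]'>/dev/null && python3 look.py && python3 -m crank '[{"translation":[0,-0.01,0],"angular":[0,0,0]},{"translation":[0,-0.01,0],"angular":[0,0,0]}]'>/dev/null && python3 look.py &&  python3 -m crank '[{"translation":[0,-0.01,0],"angular":[0,0,0]},{"translation":[0,-0.01,0],"angular":[0,0,0]}]'>/dev/null && python3 look.py
```

```text
t 22.62 tcp b0 [-0.1143  0.0116  0.0945] F [-0.4 -6.4 -2.7] tilt 0.301 adapter mm [ 42.  -72.9] ref [ 41.5 -71.2] px [312.4 249.7]
blue foot px 316.4 226.0 51
t 22.93 tcp b0 [-0.1143  0.0128  0.0945] F [ 0.1 -6.2 -2.6] tilt 0.313 adapter mm [ 42. -73.] ref [ 41.5 -71.2] px [312.7 249.5]
blue foot px 316.7 225.8 52
t 23.23 tcp b0 [-0.1143  0.014   0.0945] F [ 0.8 -6.9 -4.1] tilt 0.324 adapter mm [ 42.1 -73. ] ref [ 41.5 -71.2] px [313.1 249.4]
blue foot px 316.8 225.6 54
t 23.52 tcp b0 [-0.1143  0.0152  0.0946] F [-0.8 -7.2 -3.1] tilt 0.336 adapter mm [ 42.  -73.2] ref [ 41.5 -71.2] px [313.3 249.2]
blue foot px 316.9 225.2 50
```

```bash
python3 -m crank '[{"translation":[0,-0.01,0],"angular":[0,0,0]},{"translation":[0,-0.01,0],"angular":[0,0,0]}]'>/dev/null;python3 look.py && python3 -m crank '[{"translation":[0,-0.01,0],"angular":[0,0,0]},{"translation":[0,-0.01,0],"angular":[0,0,0]}]'>/dev/null && python3 look.py && python3 -m crank '[{"translation":[0,-0.01,0],"angular":[0,0,0]},{"translation":[0,-0.01,0],"angular":[0,0,0]}]'>/dev/null && python3 look.py &&  python3 -m crank '[{"translation":[0,-0.01,0],"angular":[0,0,0]},{"translation":[0,-0.01,0],"angular":[0,0,0]}]'>/dev/null && python3 look.py
```

```text
t 23.82 tcp b0 [-0.1143  0.0164  0.0946] F [-0.1 -6.7 -3.5] tilt 0.347 adapter mm [ 42.1 -73.1] ref [ 41.5 -71.2] px [313.8 249.1]
blue foot px 317.1 224.9 49
t 24.12 tcp b0 [-0.1143  0.0176  0.0945] F [ 1.  -6.3 -2.8] tilt 0.359 adapter mm [ 42.1 -73.3] ref [ 41.5 -71.2] px [314. 249.]
blue foot px 317.1 225.0 51
t 24.43 tcp b0 [-0.1143  0.0188  0.0946] F [-0.8 -6.6 -3.7] tilt 0.37 adapter mm [ 42.1 -73.4] ref [ 41.5 -71.2] px [314.3 248.9]
blue foot px 317.5 224.4 57
t 24.73 tcp b0 [-0.1143  0.02    0.0946] F [ 0.  -5.4 -3.1] tilt 0.381 adapter mm [ 42.2 -73.5] ref [ 41.5 -71.2] px [314.7 248.8]
blue foot px 317.7 224.4 55
```

```bash
sed -i 's/>-.0705/>-.0722/' look.py; python3 -m crank '[{"translation":[0,-0.01,0],"angular":[0,0,0]},{"translation":[0,-0.01,0],"angular":[0,0,0]}]'>/dev/null;python3 look.py && python3 -m crank '[{"translation":[0,-0.01,0],"angular":[0,0,0]},{"translation":[0,-0.01,0],"angular":[0,0,0]}]'>/dev/null && python3 look.py && python3 -m crank '[{"translation":[0,-0.01,0],"angular":[0,0,0]},{"translation":[0,-0.01,0],"angular":[0,0,0]}]'>/dev/null && python3 look.py &&  python3 -m crank '[{"translation":[0,-0.01,0],"angular":[0,0,0]},{"translation":[0,-0.01,0],"angular":[0,0,0]}]'>/dev/null && python3 look.py
```

```text
t 25.02 tcp b0 [-0.1143  0.0212  0.0946] F [-0.4 -6.5 -2.6] tilt 0.392 adapter mm [ 42.1 -73.7] ref [ 41.5 -71.2] px [314.9 248.6]
blue foot px 318.1 224.4 53
t 25.32 tcp b0 [-0.1143  0.0224  0.0946] F [ 0.1 -6.2 -3.3] tilt 0.403 adapter mm [ 42.1 -73.4] ref [ 41.5 -71.2] px [315.4 248.5]
blue foot px 317.9 223.9 56
t 25.62 tcp b0 [-0.1143  0.0236  0.0946] F [-0.2 -6.1 -2.9] tilt 0.414 adapter mm [ 42.3 -73.8] ref [ 41.5 -71.2] px [315.6 248.4]
blue foot px 318.1 223.7 56
t 25.93 tcp b0 [-0.1142  0.0248  0.0946] F [-0.7 -7.5 -2. ] tilt 0.425 adapter mm [ 42.3 -73.8] ref [ 41.5 -71.2] px [315.9 248.3]
blue foot px 318.8 223.9 52
```

```bash
python3 -m crank '[{"translation":[0,-0.01,0],"angular":[0,0,0]},{"translation":[0,-0.01,0],"angular":[0,0,0]}]'>/dev/null;python3 look.py && python3 -m crank '[{"translation":[0,-0.01,0],"angular":[0,0,0]},{"translation":[0,-0.01,0],"angular":[0,0,0]}]'>/dev/null && python3 look.py && python3 -m crank '[{"translation":[0,-0.01,0],"angular":[0,0,0]},{"translation":[0,-0.01,0],"angular":[0,0,0]}]'>/dev/null && python3 look.py &&  python3 -m crank '[{"translation":[0,-0.01,0],"angular":[0,0,0]},{"translation":[0,-0.01,0],"angular":[0,0,0]}]'>/dev/null && python3 look.py
```

```text
t 26.23 tcp b0 [-0.1142  0.026   0.0946] F [ 0.2 -7.1 -3. ] tilt 0.435 adapter mm [ 42.3 -73.7] ref [ 41.5 -71.2] px [316.4 248.3]
blue foot px 318.5 223.3 54
t 26.52 tcp b0 [-0.1142  0.0272  0.0946] F [-0.5 -6.3 -0.7] tilt 0.446 adapter mm [ 42.4 -73.9] ref [ 41.5 -71.2] px [316.6 248.2]
blue foot px 318.4 223.1 56
t 26.82 tcp b0 [-0.1142  0.0284  0.0946] F [ 0.2 -6.6 -2. ] tilt 0.456 adapter mm [ 42.5 -73.9] ref [ 41.5 -71.2] px [317.  248.1]
blue foot px 318.6 222.9 56
t 27.12 tcp b0 [-0.1142  0.0296  0.0947] F [-0.2 -6.7 -2.2] tilt 0.467 adapter mm [ 42.7 -74.2] ref [ 41.5 -71.2] px [317.2 248.1]
blue foot px 318.9 222.5 54
```

```bash
python3 -m crank '[{"translation":[0,-0.01,0],"angular":[0,0,0]},{"translation":[0,-0.01,0],"angular":[0,0,0]}]'>/dev/null;python3 look.py && python3 -m crank '[{"translation":[0,-0.01,0],"angular":[0,0,0]},{"translation":[0,-0.01,0],"angular":[0,0,0]}]'>/dev/null && python3 look.py && python3 -m crank '[{"translation":[0,-0.01,0],"angular":[0,0,0]},{"translation":[0,-0.01,0],"angular":[0,0,0]}]'>/dev/null && python3 look.py pics/c6.png
```

```text
t 27.43 tcp b0 [-0.1142  0.0308  0.0946] F [-0.3 -6.  -2.1] tilt 0.477 adapter mm [ 42.4 -67.3] ref [ 41.5 -71.2] px [320.7 249.3]
blue foot px 319.3 222.6 59
```

Slip detected at about 0.47 rad. I'll hold still and watch.

```bash
python3 -m crank '[{"translation":[0,0,0],"angular":[0,0,0]},{"translation":[0,0,0],"angular":[0,0,0]}]'>/dev/null;python3 look.py; python3 -m crank '[{"translation":[0,0,0],"angular":[0,0,0]},{"translation":[0,0,0],"angular":[0,0,0]},{"translation":[0,0,0],"angular":[0,0,0]},{"translation":[0,0,0],"angular":[0,0,0]}]'>/dev/null;python3 look.py pics/c6.png
```

```text
t 27.73 tcp b0 [-0.1142  0.031   0.0946] F [ 0.5 -5.4 -2.1] tilt 0.479 adapter mm [ 42.  -39.6] ref [ 41.5 -71.2] px [333.4 255.2]
blue foot px 319.2 222.3 59
t 28.27 tcp b0 [-0.1142  0.0315  0.0946] F [ 0.1 -4.7 -1.8] tilt 0.483 adapter mm [39.7 57.4] ref [ 41.5 -71.2] px [376.2 274.5]
blue foot px 319.6 222.2 59
```

View pics/c6.png

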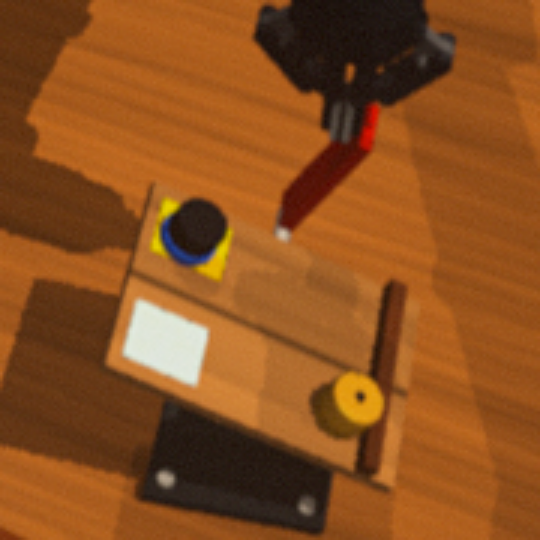

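The adapter rests upright at the fence (crop (350,405)), and the puck is still on its yellow mark. I'll hold a little longer, then back straight off the lever and up.

```bash
python3 -m crank '[{"translation":[0,0,0],"angular":[0,0,0]},{"translation":[0,0,0],"angular":[0,0,0]},{"translation":[0,0,0],"angular":[0,0,0]},{"translation":[0,0,0],"angular":[0,0,0]},{"translation":[0,0,0],"angular":[0,0,0]}]'>/dev/null; python3 -m crank '[{"translation":[0,0.05,0],"angular":[0,0,0]},{"translation":[0,0.1,0],"angular":[0,0,0]},{"translation":[0,0.2,0],"angular":[0,0,0]},{"translation":[0,0.1,-0.2],"angular":[0,0,0]},{"translation":[0,0,-0.6],"angular":[0,0,0]},{"translation":[0,0,-0.8],"angular":[0,0,0]},{"translation":[0,0,-0.6],"angular":[0,0,0]},{"translation":[0,0,0],"angular":[0,0,0]},{"translation":[0,0,0],"angular":[0,0,0]},{"translation":[0,0,0],"angular":[0,0,0]}]'; python3 look.py 0.48 pics/c7.png
```

```text
clock: 30.15
tool_pos: [0.484, 0.0392, 0.3407]
tcp_rot: [-180.0, 0.1, 12.5]
force: [-0.0, -0.2, -0.6]
gripper_width: 0.0001
grasp_force: 0.0
t 30.2 tcp b0 [-0.1145  0.0059  0.2257] F [ 0.5 -0.4  0.2] tilt 0.48 adapter mm [39.4 57.5] ref [ 41.5 -71.2] px [376.3 274.4]
blue foot px 320.2 222.6 56
```

View pics/c7.png

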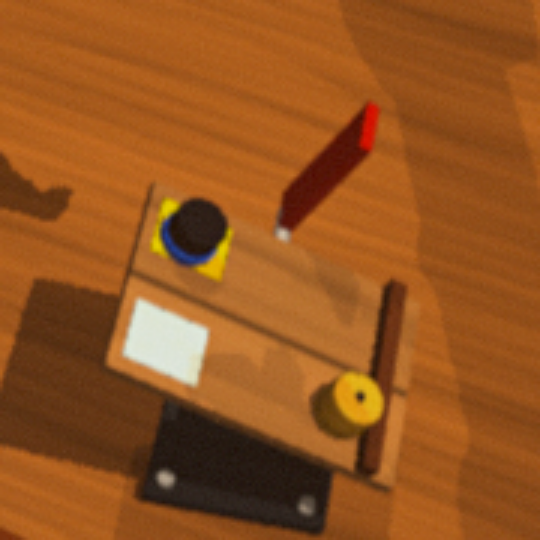

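The board stays tilted, with the adapter at the fence (350,405), the puck on its mark (195,230) and the robot clear.

```bash
python3 -c "from station import bot; print(bot.job_done())"
```

```text
the job is handed in; nothing more can be done
None
```

I handed the job in at about 30 s: the adapter slid by itself at about 0.47 rad and rests at the fence, the board is still tilted, the puck is on its yellow mark and the arm is clear; no verdict was returned.

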